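Fetch the heel lift bar out of the latched parts box

TASK

Swing the red-handled latch of the pine parts box well clear of the lid, so that it points out level from the box, then open the lid until it leans back past upright and stays open by itself. Take the aluminium heel lift bar out of the box and lay it gently, without dropping it, flat on the green mat; leave the latch out, the lid open, the buckle in the box and everything else on the bench where it is.

Things in the scene. Friction and masses are not known exactly. Their poses are not given: they have to be found in the camera images.
- box: Pine parts box screwed to the bench, open inside: 190 (x) x 260 (y) x 65 mm high outside, walls and floor 10 mm thick. Origin: centre of its underside. Its own -x side is the front (latch), its +x side the hinge side; z up. The front looks roughly to the robot's left (world +y).
- latch (a joint): Angle of the steel latch lever on the box front; axis along the box's y. 0 = shut: lever upright, its cross pin 1 mm above a steel striker on the lid's front edge, so the lid cannot lift. Grows as the top swings outwards (to the box's -x) and down: 1.57 = level, stop at 1.6. Free of the striker from 0.35. Friction (0.12 N m) holds it wherever it is left. Starts at 0 to 0.08.
- latch_pivot (a point): The latch lever's pivot, 14 mm out from the box front (box x -109 mm, y 0) and 30 mm above the bench. It does not move.
- latch_grip (a point): Point in the lever's red plastic grip, 105 mm from the pivot along the lever. The grip is 55 mm long (75 to 130 mm from the pivot), 20 mm wide along the box's y and 12 mm thick. When shut this point is 135 mm above the bench, 58 mm above the lid's top, with nothing beside it.
- lid (a joint): Angle of the pine lid, hinged on the box's +x top rim. 0 = shut, grows as it opens upwards, stop at 1.9 (leaning back). It falls shut if let go below about 1.5; past 1.65 it falls gently back on its stop and stays. Lid 0.35 kg, 190 x 260 x 12 mm; it takes about 2 N at the grip to lift.
- lid_hinge (a point): Middle of the lid's hinge line: box x +95 mm, y 0, 65 mm above the bench, the level of the lid's underside. The hinge line runs along the box's y axis. It does not move.
- lid_grip (a point): Point in the black plastic grip block standing on the lid, 24 mm above the lid's top face and 160 mm from the hinge line (lid's front edge: 190 mm from it). The block is 30 mm wide along the box's y, 22 mm along x and stands 38 mm tall, its top 115 mm above the bench when shut.
- bar: Aluminium heel lift bar, 0.09 kg, lying flat in one half of the box (about 55 mm to either side in box y), roughly along the box's x. A flat U: crossbar 120 mm long (own x), 18 wide (own y -9 to +9), 16 high, with a 12 mm wide, 16 high leg at each end reaching to own y = +33. Origin: centre of the crossbar's underside, on the box floor 10 mm above the bench.
- bar_mid (a point): Middle of the bar's crossbar, 8 mm above its underside.
- box_buckle: Black plastic ratchet buckle, 80 x 34 x 18 mm, loose in the other half of the box; it stays in the box. Origin: centre of its underside.
- mat: Green rubber mat fixed to the bench, 220 (x) x 180 (y) x 4 mm. Origin: centre of its underside, on the bench; its top is at 4 mm.
- hammer: Small ball-peen hammer with ash handle, 260 mm long, lying beyond the box; leave alone. Origin: middle of its underside.
- crampon: Steel crampon plate 150 x 75 mm, teeth up, 24 mm high, lying to the robot's right of the box; leave alone. Origin: centre of its underside.
- bench_buckle: Second black ratchet buckle, 80 x 34 x 18 mm, on the bench beyond the mat; leave alone. Origin: centre of its underside.

How it is judged:
By the outcome, as a careful person would: the job done as asked, in the order asked, and still so for the second after the job is handed in, with the robot touching nothing.
It also fails if it takes over 64 s, if anything falls off the work surface, if the arm or the gripper's body presses on something with over 40 N, if the wrist force passes 120 N, or if a joint passes its speed limit or range.

ROBOT

A 6-joint arm with a two-finger parallel gripper is mounted at the origin on the work surface. World frame = base frame: x ahead of the robot, y to its left, z up, the work surface at z = 0. Lengths are in m, angles in rad, forces in N, time in s.
With the tool pointing down it reaches from about 0.35 to 0.775 m from the base axis. Payload 7.3 kg.
Tool frame: the origin (TCP) lies on the mounting face of the last link; the fingertips stand 178 mm ahead of it and the grasp point (between the pads) lies 159 mm ahead of it (robot.grip_depth is the distance from the TCP to the grasp point, in m); z points along the fingers, y is the line along which they close (so a half turn about z gives the same grasp; the last joint's range is limited). The gripper opens to 92 mm and grips with 3 to 60 N. Pads are 19 mm wide; open, the fingers measure 130 mm over their backs; the gripper's body (75 mm by 190 mm) begins 47 mm behind the grasp point.
Start: joints at [1.142, 0.342, 1.524, -0, 1.275, -0.146], TCP at [0.146, 0.504, 0.405] pointing down, gripper open.
Joint ranges: [-2.53, 2.53], [-0.77, 2.02], [0.04, 2.7], [-1, 4.14], [0.28, 2.66], [-3.11, 3.11]. Speed limits (rad/s): [2.57, 2.57, 3.14, 3.14, 3.14, 3.14].

INTERFACE

Orientations are given as [roll, pitch, yaw] about the fixed x, y, z axes, in that order (R = Rz(yaw) Ry(pitch) Rx(roll)).
In Python, from cell import observe, cams, robot, models gives the robot as it stands.
- The arm moves only by the shell command python3 -m jog 'ROWS' [FORCE]. ROWS is JSON, a list of rows, each a list of 3 entries, a list of its own where there are three numbers: the shift along the tool's x, y, z each as a share of 0.4 m, from -1 to 1, then the turn about the tool's z as a share of pi rad, from -1 to 1, then the closure, from 0 (fully open) to 1 (shut). In form: [[[x, y, z], turn, jaw], ...]. A call has 1 to 12 rows; each row is the pose to reach, as a shift and turn from the pose commanded when the call began, along the tool's axes at that moment, turning the shorter way round; what a row does not reach only later rows make up. A row lasts 1/8 s, in which the tool goes at most 62.5 mm and 10.7 degrees, less where a joint would pass 70% of its speed; a pose out of reach is approached as far as the arm can. A call with a number of a shift or a turn outside -1 to 1 is refused whole. A call with a gripper value outside its range is refused whole. The fingers move at their own pace and stop on an object; FORCE is the grip in N (left out, the last holds). Time passes only in rows, so rows that repeat a pose let the fingers close. It gives the time, the measured TCP pose, the force, the opening and the grip force at its end, in the units of the state.
- observe(): the state, without advancing time (a new reading comes with each control period).
- cams.read_camera(name): name is "side" or "top" or "wrist"; returns the picture (420x560x3 uint8, red, green, blue); there is no depth.
- cams.camera_model(name): a dict with "camera_matrix" (3x3 intrinsics, pixels), "pose" (4x4, takes a point from camera to world coordinates). Camera axes: x right, y down, z forward; pixel columns grow to the right and rows downward; lengths in m; the calibration is good to about 2 mm. A picture is of the moment at which its call begins: read the wrist's pose just before it. camera_model takes no time and is no camera call; for the wrist camera it gives the pose at the moment of the call.
- robot.hand_in(): hands the job in; it is judged then, once.
Trained networks look in the newest picture that a camera, given by its name, has taken for a name from the list of things; names that differ only in an ending like _2 or _b are one class to them, and where a whole thing is asked for, a point or a joint stands for the part that bears it (a point fixed in the world has none). Each returns a list of dicts, best first, with "confidence" (0 to 1); they miss things now and then, are a little off and sometimes report something else, mostly with a low value. They report only what shows in the picture. A call takes as long as a camera call.
- models.find_in(target, camera): "position" ([x, y, z] in m, in world coordinates, good to about 4 mm: the middle of the surface that is visible of it).
- models.pinpoint(target, camera): "position" ([x, y, z] in m, in world coordinates, good to about 4 mm: a listed point, or the origin of a listed thing).
The state is a dict: "time": time; "qpos": joint angles; "qvel": joint speeds; "joint_efforts": joint torques, N m; "tool_pos": TCP position; "tool_rot": TCP orientation; "contact_force": force on the tool from outside, world axes, zero at the start; "torque": the same for the moment, N m; "opening": finger opening in m; "grip_force": force on a finger pad.
Only numpy, scipy, OpenCV 4.12 (cv2) and the standard library are available. Lean on these libraries where they do the work, as an engineer would, in place of code of your own. Each camera call takes 0.05 s, during which the arm holds its last target. There are 200 camera calls.

## Working session

There is one attempt and no reset: what is moved stays moved. The work goes in short steps, Python scripts to look and compute and a shell command to move; the robot and the scene stay as the last step left them, time stands still between calls to the robot, and variables do not carry over. Pictures are saved under pics/ and viewed, at most 10 in all, crops included, and the job is handed in when it is done.

```bash
ls; mkdir -p pics
python3 - <<'E'
from cell import observe,cams,robot,models
import cv2,numpy as np
np.set_printoptions(precision=4,suppress=True)
s=observe();print(s['time'],s['tool_pos'],s['tool_rot'],s['contact_force'])
ims=[]
for c in ['side','top']:
    im=cams.read_camera(c);ims.append(im)
    print(c,cams.camera_model(c)['pose'][:3].tolist() if 0 else np.array(cams.camera_model(c)['pose'])[:3])
    for t in ['box','latch_grip','latch_pivot','lid_grip','lid_hinge','mat','hammer','crampon','bench_buckle']:
        r=models.pinpoint(t,c)
        print(c,t,[(np.round(d['position'],4).tolist(),round(d['confidence'],2)) for d in r[:2]])
cv2.imwrite('pics/a.png',cv2.resize(np.hstack(ims)[:,:,::-1],(800,300)))
cv2.imwrite('pics/top.png',ims[1][:,:,::-1]);cv2.imwrite('pics/side.png',ims[0][:,:,::-1])
print(observe()['time'])
E
```

```text
pics
0.0 [0.1464 0.504  0.4041] [-3.1401 -0.0002  2.8588] [0.2088 0.097  0.2642]
side [[ 0.9468 -0.1724  0.2716  0.3754]
 [-0.3217 -0.4982  0.8052 -0.8363]
 [-0.0034 -0.8498 -0.5272  0.5971]]
side box [([0.5164, -0.099, -0.0], 0.73)]
side latch_grip [([0.5318, 0.0163, 0.1351], 0.6)]
side latch_pivot []
side lid_grip [([0.5266, -0.0341, 0.103], 0.61)]
side lid_hinge [([0.5115, -0.1934, 0.0624], 0.57)]
side mat []
side hammer [([0.8046, 0.0627, -0.0008], 0.94)]
side crampon [([0.5558, -0.47, -0.0019], 0.9)]
side bench_buckle [([0.7376, 0.2644, -0.001], 0.69)]
top [[ 0.0004 -0.997   0.0771  0.5504]
 [-1.     -0.0003  0.0013 -0.0964]
 [-0.0012 -0.0771 -0.997   1.0427]]
top box [([0.5256, -0.1022, -0.0008], 0.91), ([0.5157, -0.1944, 0.0656], 0.55)]
top latch_grip [([0.5301, 0.0032, 0.0304], 0.75), ([0.5307, 0.0125, 0.1362], 0.65)]
top latch_pivot [([0.5301, 0.0074, 0.0318], 0.44)]
top lid_grip [([0.5279, -0.0398, 0.1013], 0.56)]
top lid_hinge [([0.5153, -0.1992, 0.064], 0.91)]
top mat []
top hammer []
top crampon [([0.5509, -0.4663, 0.0005], 0.87), ([0.5264, -0.0379, 0.1022], 0.32)]
top bench_buckle [([0.7425, 0.2637, -0.0009], 0.8), ([0.5287, 0.0075, 0.0308], 0.3)]
1.0
```

View pics/a.png

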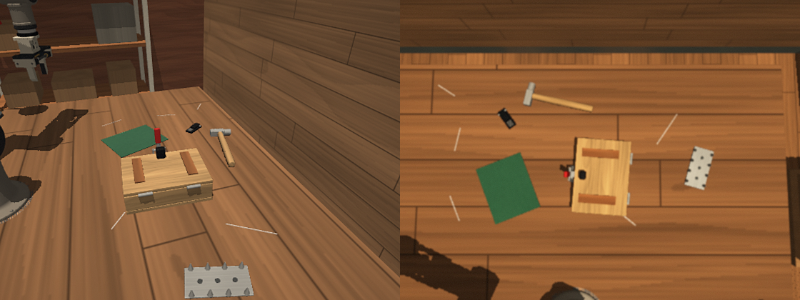

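View pics/top.png

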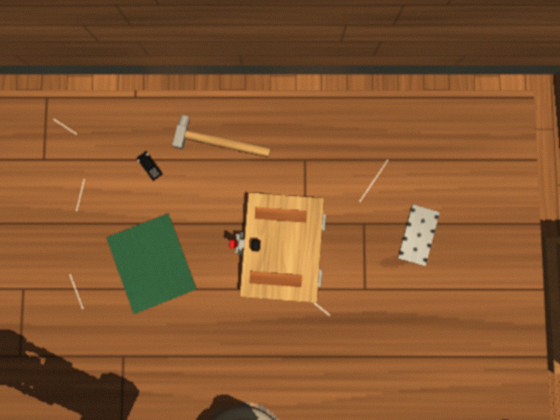

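The side view shows the box with its red latch upright at about (157,135). In the top view the red grip is at (234,243), the lid block at (255,244), the box centre near (282,247), and the mat centre near (151,263). Next I'll fit the box and mat from their outlines.

```bash
cat > h.py <<'E'
from cell import observe,cams,robot,models
import cv2,numpy as np
from scipy.spatial.transform import Rotation as R
np.set_printoptions(precision=4,suppress=True)
def ray(c,uv,z,m=None):
    m=m or cams.camera_model(c);P=np.array(m['pose']);K=np.array(m['camera_matrix'])
    d=(P[:3,:3]@np.linalg.inv(K)@np.c_[np.atleast_2d(uv),np.ones(len(np.atleast_2d(uv)))].T).T
    o=P[:3,3];return o+d*((z-o[2])/d[:,2])[:,None]
def tri(obs):  # [(model,uv),...] least squares point
    A=np.zeros((3,3));b=np.zeros(3)
    for m,uv in obs:
        P=np.array(m['pose']);d=P[:3,:3]@np.linalg.inv(np.array(m['camera_matrix']))@[*uv,1];d/=np.linalg.norm(d)
        Q=np.eye(3)-np.outer(d,d);A+=Q;b+=Q@P[:3,3]
    return np.linalg.solve(A,b)
def go(p,yaw=None):  # print shares for grasp point p (world) from present pose
    s=observe();r=R.from_euler('xyz',s['tool_rot']);g=np.array(s['tool_pos'])+r.apply([0,0,robot.grip_depth])
    sh=r.inv().apply(np.array(p)-g)/0.4
    if yaw is None:return sh
    x=r.apply([1,0,0]);cur=np.arctan2(x[1],x[0]);t=(yaw-cur+np.pi/2)%np.pi-np.pi/2
    return sh,-t/np.pi   # tool z down: turn about tool z = -world yaw
E
python3 - <<'E'
from h import *
im=cv2.imread('pics/top.png');hsv=cv2.cvtColor(im,cv2.COLOR_BGR2HSV)
def big(mask):
    c=max(cv2.findContours(mask,cv2.RETR_EXTERNAL,cv2.CHAIN_APPROX_NONE)[0],key=cv2.contourArea);return cv2.minAreaRect(c)
def rep(n,r,z):
    w=ray('top',cv2.boxPoints(r),z);print(n,r,'\n',w[:,:2],w.mean(0)[:2])
    for i in range(2):
        e=w[i+1]-w[i];print(np.linalg.norm(e),np.arctan2(e[1],e[0]))
rep('mat',big(cv2.inRange(hsv,(40,60,20),(95,255,255))),0.004)
print(hsv[230,290],hsv[270,220],hsv[230,340])
m=cv2.inRange(hsv,(5,0,170),(30,255,255));m[:180]=0;m[320:]=0;m[:,:235]=0;m[:,345:]=0
m=cv2.morphologyEx(m,cv2.MORPH_CLOSE,np.ones((15,15)));m=cv2.morphologyEx(m,cv2.MORPH_OPEN,np.ones((7,7)))
rep('lid',big(m),0.077)
# triangulate red grip, black block from side+top
for n,lo,hi in [('red',(0,150,60),(4,255,255))]:
    obs=[]
    for c in ['side','top']:
        h=cv2.cvtColor(cv2.imread(f'pics/{c}.png'),cv2.COLOR_BGR2HSV);k=cv2.inRange(h,lo,hi)
        q,l,st,ce=cv2.connectedComponentsWithStats(k);i=1+st[1:,4].argmax();print(c,st[i],ce[i]);obs.append((cams.camera_model(c),ce[i]))
    print(n,tri(obs))
h1=[0.5134,-0.1963];p1=[.5303,.0075]
d=np.array(p1)-h1;print('dir',np.linalg.norm(d),np.arctan2(d[1],d[0]))
s=observe();r=R.from_euler('xyz',s['tool_rot']);print(r.as_matrix(),np.array(cams.camera_model('wrist')['pose']))
E
```

```text
mat ((150.52239990234375, 263.1690979003906), (81.67411041259766, 66.82427215576172), 69.64676666259766) 
 [[0.5477 0.3742]
 [0.6104 0.2069]
 [0.4062 0.1266]
 [0.3453 0.2917]] [0.4774 0.2498]
0.17870754901563177 -1.2121607120149605
0.21946957590839897 -2.7668431335147385
[ 17 149 223] [ 13 173 167] [ 13 172 144]
lid ((289.5, 245.49996948242188), (108.99998474121094, 130.99996948242188), 0.0) 
 [[ 0.3649  0.0139]
 [ 0.6905  0.017 ]
 [ 0.6906 -0.2589]
 [ 0.365  -0.2548]] [ 0.5278 -0.1207]
0.3256741711358291 0.009243299136538794
0.2758155747320161 -1.5706072289077027
side [216 179   9  22 159] [220.1384 189.2704]
top [229 239   8   9  56] [232.7321 243.3214]
red [0.5318 0.0144 0.1328]
dir 0.20449951100186037 1.4880611862546909
[[-0.9603  0.279   0.    ]
 [ 0.279   0.9603  0.0001]
 [-0.      0.0001 -1.    ]] [[ 0.2791  0.9242  0.2608  0.0749]
 [ 0.9603 -0.269  -0.0746  0.5243]
 [ 0.0013  0.2713 -0.9625  0.3851]
 [ 0.      0.      0.      1.    ]]
```

```bash
python3 -c "
from h import *
print(go([0.53,-0.06,0.27],1.5))"
```

```text
(array([-1.3143, -1.0869, -0.0612]), np.float64(0.4325214598854394))
```

```bash
python3 -m jog '[[[-0.13,-0.1,-0.06],0.06,0.5],[[-0.26,-0.2,-0.06],0.11,1],[[-0.4,-0.3,-0.06],0.17,1],[[-0.53,-0.44,-0.06],0.23,1],[[-0.66,-0.54,-0.06],0.29,1],[[-0.78,-0.65,-0.06],0.35,1],[[-0.9,-0.75,-0.06],0.4,1],[[-1,-0.83,-0.06],0.43,1]]'; python3 -c "
from h import *
print(go([0.53,-0.06,0.27],1.5))"
```

```text
time: 2.0
tool_pos: [0.425, 0.0918, 0.4291]
tool_rot: [3.14, -0.0, 1.504]
contact_force: [0.5, 1.1, 0.1]
opening: 0.0165
grip_force: 0.0
(array([-0.3612,  0.2869, -0.0001]), np.float64(0.0012142701677327603))
```

```bash
python3 -m jog '[[[-0.12,0.1,0],0,1],[[-0.24,0.19,0],0,1],[[-0.36,0.285,0],0,1],[[-0.36,0.285,0],0,1],[[-0.36,0.285,0],0,1]]'
python3 - <<'E'
from h import *
m=cams.camera_model('wrist');im=cams.read_camera('wrist');cv2.imwrite('pics/w1.png',im[:,:,::-1])
print(observe()['tool_pos'],m['pose'])
for t in ['latch_grip','latch_pivot','lid_grip','lid_hinge','box']:
    print(t,[(np.round(d['position'],4).tolist(),round(d['confidence'],2)) for d in models.pinpoint(t,'wrist')[:2]])
E
```

```text
time: 2.62
tool_pos: [0.5287, -0.057, 0.4284]
tool_rot: [-3.141, -0.001, 1.507]
contact_force: [-0.5, 0.5, -0.1]
opening: 0.0004
grip_force: 0.0
[ 0.5285 -0.0565  0.4287] [[ 0.998  -0.0607 -0.0189  0.5322]
 [-0.0635 -0.9609 -0.2696  0.0158]
 [-0.0018  0.2703 -0.9628  0.4088]
 [ 0.      0.      0.      1.    ]]
latch_grip []
latch_pivot [([0.5303, 0.0061, 0.0261], 0.68)]
lid_grip [([0.5288, -0.0315, 0.1033], 0.91), ([0.5308, 0.0148, 0.1365], 0.5)]
lid_hinge [([0.5289, -0.0354, 0.1056], 0.27)]
box [([0.5155, -0.1018, -0.0004], 0.97)]
```

View pics/w1.png

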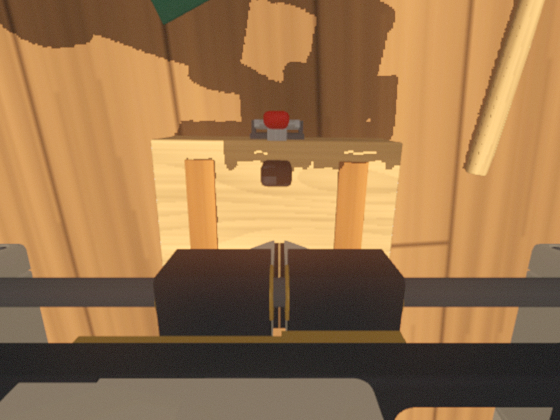

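The wrist view shows the red grip end-on at (276,119) and the lid block at (277,173). The box front runs level across the picture, so the tool is square to the box. Next I'll refine both positions.

Run:
```python
from h import *
m=cams.camera_model('wrist')
im=cv2.imread('pics/w1.png');h=cv2.cvtColor(im,cv2.COLOR_BGR2HSV)
k=cv2.inRange(h,(0,150,60),(4,255,255))|cv2.inRange(h,(175,150,60),(180,255,255))
q,l,st,ce=cv2.connectedComponentsWithStats(k);i=1+st[1:,4].argmax();print(st[i],ce[i])
x,y,w,hh,_=st[i]
print('red top-edge near/far @.16',ray('wrist',[[x+w/2,y],[x+w/2,y+hh]],0.16,m))
b=(h[:,:,2]<75).astype(np.uint8)*255;b[:155]=0;b[195:]=0;b[:,:250]=0;b[:,305:]=0
q,l,st,ce=cv2.connectedComponentsWithStats(b);i=1+st[1:,4].argmax();print(st[i],ce[i])
x,y,w,hh,_=st[i];print('block top outline @.115',ray('wrist',[[x,y],[x+w,y],[x+w/2,y+hh]],0.115,m))
b=[(cams.camera_model('side'),(0,0))]
h2=cv2.cvtColor(cv2.imread('pics/side.png'),cv2.COLOR_BGR2HSV)
k=(h2[:,:,2]<60).astype(np.uint8)*255;k[:200]=0;k[225:]=0;k[:,:212]=0;k[:,235:]=0
q,l,s2,c2=cv2.connectedComponentsWithStats(k);j=1+s2[1:,4].argmax();print('side block',s2[j],c2[j],tri([(cams.camera_model('side'),c2[j]),(m,ce[i])]))
print(go([0.529,-0.009,0.14]))
```

```text
[264 111  25  18 371] [275.9407 119.2776]
red top-edge near/far @.16 [[0.5305 0.0224 0.16  ]
 [0.5297 0.0093 0.16  ]]Traceback (most recent call last):
  File "<stdin>", line 9, in <module>
ValueError: attempt to get argmax of an empty sequence
```

```bash
python3 -m jog '[[[0.05,0,0.1],0,1],[[0.112,0,0.2],0,1],[[0.112,0,0.3],0,1],[[0.112,0,0.325],0,1],[[0.112,0,0.325],0,1],[[0.112,0,0.325],0,1]]'; python3 -c "
from h import *
print(go([0.529,-0.011,0.14]))"
```

```text
time: 3.68
tool_pos: [0.5324, -0.0127, 0.3004]
tool_rot: [3.138, 0.0, 1.508]
contact_force: [-0.2, -0.7, 0.2]
opening: 0.0003
grip_force: 0.0
[ 0.0038 -0.0099  0.003 ]
```

```bash
python3 -m jog '[[[0.04,0,0],0,1],[[0.08,0,0],0,1],[[0.12,0,0.01],0,1],[[0.155,0,0.027],0,1],[[0.19,0,0.053],0,1],[[0.22,0,0.09],0,1],[[0.245,0,0.13],0,1],[[0.26,0,0.165],0,1],[[0.267,0,0.195],0,1],[[0.267,0,0.21],0,1],[[0.267,0,0.21],0,1]]'; python3 -c "
from h import *
m=cams.camera_model('wrist');im=cams.read_camera('wrist');cv2.imwrite('pics/w2.png',im[:,:,::-1])
im=cams.read_camera('side');cv2.imwrite('pics/s2.png',np.hstack([cv2.imread('pics/w2.png')[:,:400],cv2.resize(im[120:270,140:340,::-1],(400,300)).repeat(1,0).__class__((420,400,3),dtype=np.uint8)*0]))
c=cv2.resize(im[120:270,140:340,::-1],(400,300));z=np.zeros((420,400,3),np.uint8);z[:300]=c;cv2.imwrite('pics/s2.png',np.hstack([cv2.imread('pics/w2.png')[:,80:480],z]))
"
```

```text
time: 5.05
tool_pos: [0.5384, 0.0939, 0.2143]
tool_rot: [-3.141, 0.0, 1.508]
contact_force: [-0.1, -0.5, -0.4]
opening: 0.0005
grip_force: 0.0
```

View pics/s2.png

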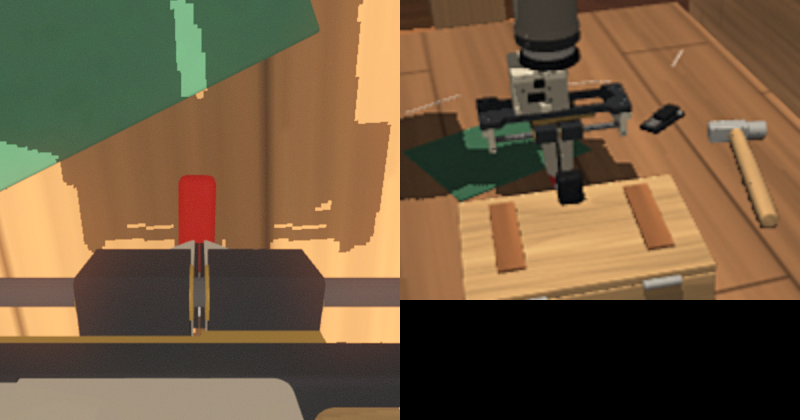

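The wrist crop shows the red grip swung out and reaching forward from under the fingertips at (197,180–240). The latch is about level, so I'll press 2 mm more, then move up and over to the lid block.

```bash
python3 -m jog '[[[0,0,0.006],0,1],[[0,0,0.006],0,1]]'; python3 -m jog '[[[0,0,-0.1],0,0.6],[[-0.05,-0.02,-0.25],0,0.2],[[-0.15,-0.022,-0.3],0,0.2],[[-0.26,-0.022,-0.3],0,0.2],[[-0.33,-0.022,-0.28],0,0.3],[[-0.33,-0.022,-0.28],0,0.3],[[-0.33,-0.022,-0.28],0,0.3]]'
python3 - <<'E'
from h import *
m=cams.camera_model('wrist');im=cams.read_camera('wrist');cv2.imwrite('pics/w3.png',im[:,:,::-1])
for t in ['latch_grip','latch','lid_grip','box']:
    print(t,[(np.round(d['position'],4).tolist(),round(d['confidence'],2)) for d in models.pinpoint(t,'wrist')[:2]])
cams.read_camera('top')
for t in ['latch_grip','lid_grip']:
    print(t,[(np.round(d['position'],4).tolist(),round(d['confidence'],2)) for d in models.pinpoint(t,'top')[:2]])
print(go([0.528,-0.035,0.104],1.5),observe()['time'])
E
```

```text
time: 5.4
tool_pos: [0.5386, 0.094, 0.2125]
tool_rot: [3.141, -0.0, 1.508]
contact_force: [0.1, -0.4, 0.6]
opening: 0.0005
grip_force: 0.1
time: 6.28
tool_pos: [0.5215, -0.0366, 0.3245]
tool_rot: [3.141, -0.0, 1.508]
contact_force: [0.8, -0.6, 0.2]
opening: 0.063
grip_force: 0.0
latch_grip [([0.5359, 0.1128, 0.0294], 0.82)]Traceback (most recent call last):
  File "<stdin>", line 4, in <module>
ValueError: it knows: bar, bar_mid, bench_buckle, box, box_buckle, crampon, hammer, latch_grip, latch_pivot, lid_grip, lid_hinge, mat
```

View pics/w3.png

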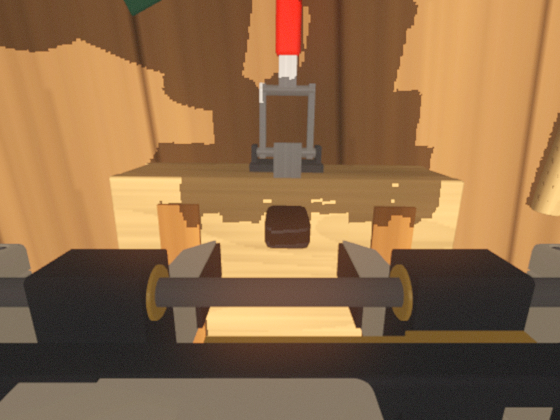

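Run:
```python
from h import *
m=cams.camera_model('wrist');cams.read_camera('wrist')
print([(np.round(d['position'],4).tolist(),round(d['confidence'],2)) for d in models.pinpoint('lid_grip','wrist')[:2]])
P=np.linalg.inv(np.array(m['pose']));K=np.array(m['camera_matrix'])
def pr(p):
    q=K@(P[:3,:3]@p+P[:3,3]);return (q[:2]/q[2]).round(1)
f=np.array([np.cos(1.5),np.sin(1.5),0]);b=np.array([f[1],-f[0],0])
for g in ([.528,-.035,0],):
  for zz in (.077,.115):
    for a in (11,-11):
      print(zz,a,[pr(np.array(g)+f*a/1e3+b*c/1e3+[0,0,zz]) for c in (-15,15)])
print('box corners top', [pr(np.array([.528,-.035,.077])+f*.030+b*c/1e3) for c in(-130,130)])
print(go([0.528,-0.035,0.104],1.5),observe()['time'])
```

```text
[([0.5297, -0.0316, 0.1035], 0.8)]
0.077 11 [array([269.1, 203.2]), array([309.4, 203.5])]
0.077 -11 [array([269.1, 231.1]), array([308.4, 231.4])]
0.115 11 [array([267.3, 218.6]), array([315., 219.])]
0.115 -11 [array([267.3, 251.1]), array([313.7, 251.5])]
box corners top [array([110.8, 176.5]), array([468.3, 179.7])]
(array([0.0037, 0.0159, 0.1531]), np.float64(0.002945155360038674)) 6.475
```

```bash
python3 -m jog '[[[0.003,0.011,0.07],0,0.3],[[0.003,0.011,0.13],0,0.3],[[0.003,0.011,0.153],0,0.3],[[0.003,0.011,0.153],0,0.5],[[0.003,0.011,0.153],0,0.8],[[0.003,0.011,0.153],0,1],[[0.003,0.011,0.153],0,1],[[0.003,0.011,0.153],0,1]]' 12; python3 -c "
from h import *
print(go([0.526,-0.035,0.104],1.5))
u,v=160,39
for t in [0,.2,.4,.6,.8,1,1.2,1.4,1.6,1.7,1.75,1.8]:
    x=-u*np.cos(t)+v*np.sin(t)+u;z=u*np.sin(t)+v*np.cos(t)-v;print(t,(-x/400).round(4),(-z/400).round(4))"
```

```text
time: 7.48
tool_pos: [0.5264, -0.0362, 0.2637]
tool_rot: [3.139, -0.0, 1.507]
contact_force: [3.8, 0.1, 2.1]
opening: 0.0299
grip_force: 12.0
(array([ 0.0029, -0.0021,  0.0013]), np.float64(0.0023781443228295626))
0 -0.0 -0.0
0.2 -0.0273 -0.0775
0.4 -0.0695 -0.1481
0.6 -0.1249 -0.2088
0.8 -0.1913 -0.2574
1 -0.2659 -0.2918
1.2 -0.3459 -0.3106
1.4 -0.4281 -0.3133
1.6 -0.5091 -0.2995
1.7 -0.5482 -0.2866
1.75 -0.5672 -0.2787
1.8 -0.5858 -0.2699
```

```bash
python3 -m jog '[[[-0.012,0,-0.038],0,1],[[-0.027,0,-0.0775],0,1],[[-0.047,0,-0.113],0,1],[[-0.0695,0,-0.148],0,1],[[-0.0695,0,-0.148],0,1]]' 
python3 -c "
from h import *
s=observe();print(s['contact_force'],s['torque'])
x0=-.0695;z0=-.148
u,v=160,39
for t in [.6,.8,1,1.2,1.4,1.6,1.7,1.75,1.8]:
    x=-u*np.cos(t)+v*np.sin(t)+u;z=u*np.sin(t)+v*np.cos(t)-v;print(t,(-x/400-x0).round(4),(-z/400-z0).round(4))"
```

```text
time: 8.1
tool_pos: [0.5243, -0.0642, 0.3233]
tool_rot: [3.14, -0.0, 1.507]
contact_force: [5.1, 3.7, 1.3]
opening: 0.0302
grip_force: 12.0
[5.1256 3.6993 1.2648] [ 0.1932 -0.4836 -0.1007]
0.6 -0.0554 -0.0608
0.8 -0.1218 -0.1094
1 -0.1964 -0.1438
1.2 -0.2764 -0.1626
1.4 -0.3586 -0.1653
1.6 -0.4396 -0.1515
1.7 -0.4787 -0.1386
1.75 -0.4977 -0.1307
1.8 -0.5163 -0.1219
```

```bash
python3 -m jog '[[[-0.027,0.002,-0.032],0,1],[[-0.0554,0.003,-0.061],0,1],[[-0.088,0.003,-0.086],0,1],[[-0.122,0.003,-0.109],0,1],[[-0.159,0.003,-0.128],0,1],[[-0.196,0.003,-0.144],0,1],[[-0.236,0.003,-0.1545],0,1],[[-0.276,0.003,-0.1626],0,1],[[-0.318,0.003,-0.1655],0,1],[[-0.3586,0.003,-0.165],0,1],[[-0.3586,0.003,-0.165],0,1]]' 
python3 -c "
from h import *
s=observe();print(s['contact_force'],s['torque'])
x0=-.4281;z0=-.3133
u,v=160,39
for t in [1.5,1.6,1.7,1.75,1.8]:
    x=-u*np.cos(t)+v*np.sin(t)+u;z=u*np.sin(t)+v*np.cos(t)-v;print(t,(-x/400-x0).round(4),(-z/400-z0).round(4))"
```

```text
time: 9.48
tool_pos: [0.5147, -0.2091, 0.3878]
tool_rot: [-3.136, 0.001, 1.506]
contact_force: [-9.0, 2.3, 1.5]
opening: 0.03
grip_force: 12.0
[-8.9947  2.2775  1.5313] [-0.0401  1.3469 -0.0147]
1.5 -0.0409 0.0049
1.6 -0.081 0.0138
1.7 -0.1201 0.0267
1.75 -0.1391 0.0346
1.8 -0.1577 0.0434
```

```bash
python3 -m jog '[[[-0.02,-0.004,0.002],0,1],[[-0.041,-0.005,0.005],0,1],[[-0.06,-0.005,0.009],0,1],[[-0.081,-0.005,0.014],0,1],[[-0.1,-0.005,0.02],0,1],[[-0.12,-0.005,0.027],0,1],[[-0.139,-0.005,0.035],0,1],[[-0.158,-0.005,0.043],0,1],[[-0.158,-0.005,0.043],0,1]]' 
python3 -c "
from h import *
s=observe();print(s['contact_force'],s['torque'])
im=cams.read_camera('side');cv2.imwrite('pics/s3.png',cv2.resize(im[60:320,80:400,::-1],(640,520)))"
```

```text
time: 10.6
tool_pos: [0.5094, -0.2713, 0.3718]
tool_rot: [-3.14, 0.001, 1.507]
contact_force: [-8.3, -0.4, 6.0]
opening: 0.0301
grip_force: 12.0
[-8.3112 -0.4133  5.9537] [ 0.1963  1.38   -0.0585]
```

View pics/s3.png

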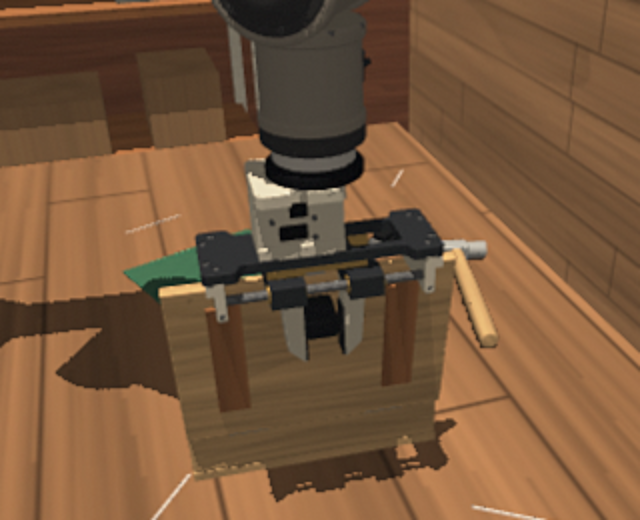

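The side view shows the lid past upright, with the fingers still on the block at (325,320) and the gripper body above the lid edge. I'll release, back away behind the lid, then go up and over to look into the box.

```bash
python3 -m jog '[[[0,0,0],0,0.5],[[0,0,0],0,0.3],[[0,0,0],0,0.2],[[-0.05,0,0],0,0.2],[[-0.1,0,0],0,0.2],[[-0.1,0,-0.12],0,0.2],[[-0.08,0,-0.26],0,0.2],[[0.07,0,-0.27],0,0.2],[[0.21,0,-0.27],0,0.4],[[0.34,0,-0.27],0,0.4],[[0.4,0,-0.25],0,0.4],[[0.4,0,-0.25],0,0.4]]'
python3 - <<'E'
from h import *
m=cams.camera_model('wrist');im=cams.read_camera('wrist');cv2.imwrite('pics/w4.png',im[:,:,::-1])
np.savez('pics/w4.npz',pose=m['pose'],K=m['camera_matrix'])
pic={'wrist':im,'top':cams.read_camera('top')};cv2.imwrite('pics/t4.png',pic['top'][:,:,::-1])
for c in ['wrist','top']:
  for t in ['bar','bar_mid','box_buckle','latch_grip','lid_grip','lid_hinge']:
    print(c,t,[(np.round(d['position'],4).tolist(),round(d['confidence'],2)) for d in models.pinpoint(t,c)[:2]])
E
```

```text
time: 12.15
tool_pos: [0.5207, -0.11, 0.4709]
tool_rot: [-3.141, -0.0, 1.51]
contact_force: [-0.8, 0.0, 0.0]
opening: 0.055
grip_force: 0.0
wrist bar [([0.4712, -0.1011, 0.0145], 0.72)]
wrist bar_mid [([0.4649, -0.0996, 0.0208], 0.66)]
wrist box_buckle [([0.5735, -0.0962, 0.0088], 0.8), ([0.4678, -0.1055, 0.0098], 0.35)]
wrist latch_grip []
wrist lid_grip []
wrist lid_hinge [([0.5174, -0.1934, 0.0698], 0.98)]
top bar []
top bar_mid []
top box_buckle []
top latch_grip [([0.5395, 0.1102, 0.0268], 0.81)]
top lid_grip [([0.5058, -0.2837, 0.2062], 0.7)]
top lid_hinge []
```

View pics/w4.png

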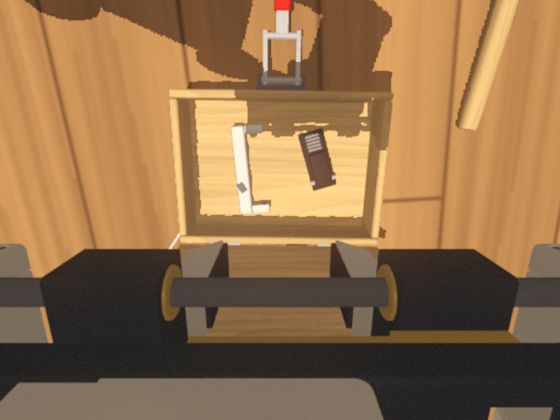

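The wrist view shows the open box: the bar's crossbar runs from (238,127) to (246,212), with its legs pointing right. The buckle is at (317,160) and the latch is out at the top. Next I'll measure the bar by colour, including from a second wrist position for its height.

```bash
cat > bar.py <<'E'
from h import *
def bar(im,m,z,roi):
    h=cv2.cvtColor(im,cv2.COLOR_BGR2HSV);k=cv2.inRange(h,(0,0,90),(180,60,255))
    w=np.zeros_like(k);x0,x1,y0,y1=roi;w[y0:y1,x0:x1]=k[y0:y1,x0:x1]
    k=cv2.morphologyEx(w,cv2.MORPH_CLOSE,np.ones((5,5)))
    c=max(cv2.findContours(k,cv2.RETR_EXTERNAL,cv2.CHAIN_APPROX_NONE)[0],key=cv2.contourArea)
    r=cv2.minAreaRect(c);B=cv2.boxPoints(r);print('px',cv2.boundingRect(c),np.round(r[0],1),cv2.contourArea(c))
    w=ray('wrist',B,z,m);print(w[:,:2])
    e=[w[1]-w[0],w[2]-w[1]];L=[np.linalg.norm(q) for q in e];q=e[int(np.argmax(L))]
    print('L',np.round(L,4),'yaw',np.arctan2(q[1],q[0])%np.pi,'c',w.mean(0));return w,c
E
python3 -m jog '[[[0.08,-0.06,0.1],0,0.4],[[0.1,-0.1,0.16],0,0.4],[[0.1,-0.1,0.16],0,0.4],[[0.1,-0.1,0.16],0,0.4]]'
python3 - <<'E'
from bar import *
d=np.load('pics/w4.npz');m={'pose':d['pose'],'camera_matrix':d['K']}
bar(cv2.imread('pics/w4.png'),m,0.026,(200,285,105,228))
m2=cams.camera_model('wrist');im=cams.read_camera('wrist');cv2.imwrite('pics/w5.png',im[:,:,::-1])
for t in ['bar','bar_mid','box_buckle']:
    print(t,[(np.round(d['position'],4).tolist(),round(d['confidence'],2)) for d in models.pinpoint(t,'wrist')[:2]])
np.savez('pics/w5.npz',pose=m2['pose'],K=m2['camera_matrix'])
P=np.linalg.inv(np.array(m2['pose']));q=np.array(m2['camera_matrix'])@(P[:3,:3]@[.468,-.1,.026]+P[:3,3]);print(q[:2]/q[2])
E
```

```text
time: 13.35
tool_pos: [0.4839, -0.0684, 0.4084]
tool_rot: [3.139, 0.001, 1.508]
contact_force: [0.9, -0.2, 0.7]
opening: 0.0547
grip_force: 0.0
px (231, 125, 38, 89) [249.4 168.9] 1250.5
[[ 0.4598 -0.0425]
 [ 0.4998 -0.0416]
 [ 0.5016 -0.1604]
 [ 0.4584 -0.1618]]
L [0.04   0.1189] yaw 1.5859129709929112 c [ 0.4799 -0.1016  0.026 ]
bar [([0.4691, -0.1023, 0.0078], 0.56)]
bar_mid [([0.4652, -0.1011, 0.0209], 0.78)]
box_buckle [([0.5735, -0.0962, 0.0051], 0.72)]
[267.5532 210.5963]
```

View pics/w5.png

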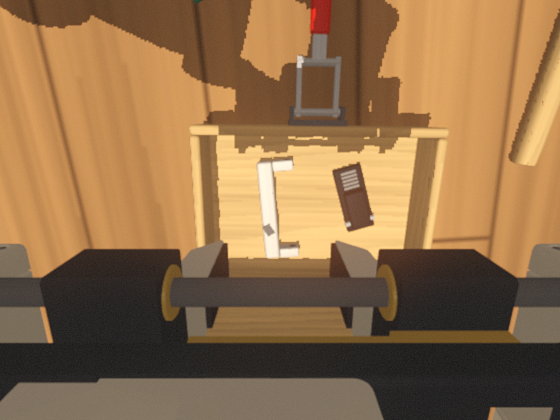

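The closer view agrees: the crossbar runs from (258,161)–(272,161) down to (265,258)–(279,258), centred near (268.5,210).

Run:
```python
from bar import *
ms=[]
for n in '45':
    d=np.load(f'pics/w{n}.npz');ms.append({'pose':d['pose'],'camera_matrix':d['K']})
w,_=bar(cv2.imread('pics/w5.png'),ms[1],0.026,(245,305,145,268))
print('tri',tri([(ms[0],(242,169.3)),(ms[1],(268.5,209.5))]))
print(ray('',[[258,161],[272,161],[265,258],[279,258],[268.5,209.5]],0.026,ms[1])[:,:2])
print(go([0.4685,-0.101,0.031],1.58))
```

```text
px (257, 160, 42, 98) [277.4 208.6] 1606.0
[[ 0.4596 -0.0412]
 [ 0.5    -0.041 ]
 [ 0.5019 -0.1604]
 [ 0.4578 -0.1608]]
L [0.0404 0.1194] yaw 1.586346961350985 c [ 0.4798 -0.1009  0.026 ]
tri [ 0.4691 -0.1001  0.0207]
[[ 0.4614 -0.0406]
 [ 0.4773 -0.0416]
 [ 0.4604 -0.161 ]
 [ 0.4777 -0.1621]
 [ 0.4692 -0.0987]]
(array([-0.0833, -0.0342,  0.5442]), np.float64(-0.023122979599298654))
```

```bash
python3 -m jog '[[[-0.06,-0.03,0.1],-0.023,0.4],[[-0.083,-0.035,0.22],-0.023,0.4],[[-0.083,-0.035,0.33],-0.023,0.4],[[-0.083,-0.035,0.42],-0.023,0.4],[[-0.083,-0.035,0.48],-0.023,0.4],[[-0.083,-0.035,0.52],-0.023,0.4],[[-0.083,-0.035,0.535],-0.023,0.4],[[-0.083,-0.035,0.535],-0.023,0.4]]'
python3 -c "
from h import *
print(go([0.4685,-0.101,0.031],1.58));s=observe();print(s['contact_force'])"
```

```text
time: 14.55
tool_pos: [0.4673, -0.1004, 0.1932]
tool_rot: [3.141, -0.0, 1.58]
contact_force: [-0.2, -0.1, 0.1]
opening: 0.0549
grip_force: 0.0
(array([-0.0016,  0.003 ,  0.0076]), np.float64(-1.1582897375975918e-06))
[-0.2234 -0.1163  0.0787]
```

```bash
python3 -m jog '[[[0,0.002,0.004],0,0.4],[[0,0.002,0.007],0,0.6],[[0,0.002,0.007],0,0.8],[[0,0.002,0.007],0,1],[[0,0.002,0.007],0,1],[[0,0.002,0.007],0,1]]' 25
python3 -m jog '[[[0,0,-0.02],0,1],[[0,0,-0.06],0,1],[[0,0,-0.12],0,1],[[0,0,-0.2],0,1],[[0,0,-0.3],0,1],[[0,0,-0.36],0,1],[[0,0,-0.36],0,1]]'
python3 - <<'E'
from h import *
m=cams.camera_model('wrist');im=cams.read_camera('wrist');cv2.imwrite('pics/w6.png',im[:,:,::-1])
print(go([0.475,0.255,0.13],.375),go([0.475,0.255,0.13],.375+np.pi/2),observe()['qpos'])
E
```

```text
time: 15.3
tool_pos: [0.4679, -0.1002, 0.1904]
tool_rot: [3.141, 0.0, 1.58]
contact_force: [-0.7, -1.2, 1.1]
opening: 0.0176
grip_force: 25.0
time: 16.18
tool_pos: [0.4679, -0.1002, 0.3361]
tool_rot: [3.138, 0.001, 1.58]
contact_force: [-0.4, -0.8, -1.0]
opening: 0.0177
grip_force: 25.0
(array([0.8876, 0.0263, 0.1133]), np.float64(0.3836434488393774)) (array([0.8876, 0.0263, 0.1133]), np.float64(-0.1163565511606226)) [-0.3713  0.3301  1.7544  0.0001  1.0558 -0.3808]
```

View pics/w6.png

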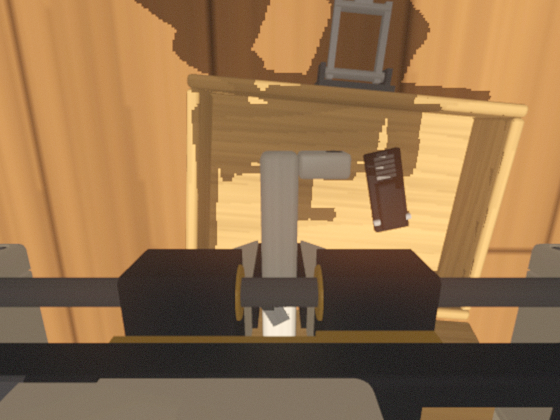

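The wrist view shows the bar held at its middle, with its leg at (325,165), and the buckle untouched at (386,190). Now carrying it to the mat.

```bash
python3 -m jog '[[[0.06,0,0],-0.01,1],[[0.16,0,0],-0.03,1],[[0.28,0.003,0],-0.05,1],[[0.4,0.005,0],-0.07,1],[[0.52,0.006,0],-0.09,1],[[0.64,0.007,0.03],-0.11,1],[[0.75,0.009,0.07],-0.116,1],[[0.83,0.009,0.11],-0.116,1],[[0.87,0.009,0.15],-0.116,1],[[0.87,0.009,0.2],-0.116,1],[[0.87,0.009,0.2],-0.116,1]]'
python3 - <<'E'
from h import *
s=observe();print(s['contact_force'],s['tool_rot'],s['tool_pos'],(s['tool_pos'][2]-.1844)/.4)
E
```

```text
time: 17.6
tool_pos: [0.4674, 0.2472, 0.252]
tool_rot: [-3.136, -0.0, 1.944]
contact_force: [0.1, 0.5, -0.9]
opening: 0.0176
grip_force: 25.0
[ 0.1171  0.542  -0.9274] [-3.1363 -0.      1.9443] [0.4674 0.2472 0.252 ] 0.16912484240623665
```

```bash
python3 -m jog '[[[0,0,0.06],0,1],[[0,0,0.11],0,1],[[0,0,0.14],0,1],[[0,0,0.155],0,1],[[0,0,0.16],0,1],[[0,0,0.163],0,1],[[0,0,0.165],0,1],[[0,0,0.165],0,1]]'
python3 -m jog '[[[0,0,0.001],0,1],[[0,0,0.002],0,1],[[0,0,0.003],0,1],[[0,0,0.003],0,1]]'
```

```text
time: 18.6
tool_pos: [0.4681, 0.2479, 0.1886]
tool_rot: [3.141, -0.0, 1.945]
contact_force: [-0.3, 0.3, -1.0]
opening: 0.0176
grip_force: 25.0
time: 19.1
tool_pos: [0.4681, 0.2478, 0.1871]
tool_rot: [-3.142, -0.0, 1.945]
contact_force: [0.4, 0.1, -0.9]
opening: 0.0178
grip_force: 25.0
```

```bash
python3 -m jog '[[[0,0,0.002],0,1],[[0,0,0.003],0,1],[[0,0,0.004],0,1],[[0,0,0.005],0,1],[[0,0,0.005],0,1]]'; python3 -m jog '[[[0,0,0.001],0,1],[[0,0,0.002],0,1],[[0,0,0.002],0,1]]'
```

```text
time: 19.73
tool_pos: [0.4681, 0.2479, 0.1851]
tool_rot: [3.142, -0.0, 1.945]
contact_force: [1.0, -0.8, -1.4]
opening: 0.0176
grip_force: 25.0
time: 20.1
tool_pos: [0.4681, 0.2479, 0.1844]
tool_rot: [3.141, -0.0, 1.945]
contact_force: [-0.4, -0.0, -0.4]
opening: 0.0175
grip_force: 25.0
```

```bash
python3 -m jog '[[[0,0,0.001],0,1],[[0,0,0.002],0,1],[[0,0,0.002],0,1]]'; python3 -m jog '[[[0,0,0.001],0,1],[[0,0,0.002],0,1],[[0,0,0.002],0,1]]'
```

```text
time: 20.48
tool_pos: [0.4681, 0.2478, 0.1844]
tool_rot: [3.141, -0.0, 1.945]
contact_force: [-3.5, -0.8, 7.8]
opening: 0.018
grip_force: 25.0
time: 20.85
tool_pos: [0.468, 0.2479, 0.1844]
tool_rot: [3.141, 0.0, 1.945]
contact_force: [-5.1, -1.9, 15.6]
opening: 0.0177
grip_force: 25.0
```

Contact is firm, so I'll ease the pressure, open and lift away.

```bash
python3 -m jog '[[[0,0,-0.002],0,1],[[0,0,-0.003],0,1],[[0,0,-0.003],0,0.75],[[0,0,-0.003],0,0.6],[[0,0,-0.003],0,0.5],[[0,0,-0.003],0,0.5]]'; python3 -m jog '[[[0,0,-0.03],0,0.5],[[0,0,-0.1],0,0.5],[[0,0,-0.25],0,0.5],[[0,0,-0.4],0,0.5],[[-0.1,0,-0.5],0,0.5],[[-0.1,0,-0.5],0,0.5]]'
python3 - <<'E'
from h import *
ims=[cams.read_camera(c)[:,:,::-1] for c in ('wrist','side','top')]
for c in ('wrist','side','top'):
  for t in ('bar','bar_mid','box_buckle','latch_grip','lid_grip','hammer','crampon','bench_buckle'):
    r=models.pinpoint(t,c)
    if r: print(c,t,np.round(r[0]['position'],4),round(r[0]['confidence'],2))
z=np.zeros((600,800,3),np.uint8);z[:300,:400]=cv2.resize(ims[0],(400,300));z[300:,:400]=cv2.resize(ims[1],(400,300));z[:300,400:]=cv2.resize(ims[2],(400,300));z[300:,400:]=cv2.resize(ims[1][130:280,140:340],(400,300))
cv2.imwrite('pics/end.png',z)
E
```

```text
time: 21.6
tool_pos: [0.4681, 0.2479, 0.1838]
tool_rot: [-3.142, -0.0, 1.945]
contact_force: [-0.0, -0.6, 0.6]
opening: 0.0446
grip_force: 0.0
time: 22.35
tool_pos: [0.4836, 0.2092, 0.3882]
tool_rot: [3.133, 0.001, 1.942]
contact_force: [-0.2, 0.4, -0.5]
opening: 0.0459
grip_force: 0.0
wrist bar [0.4666 0.2429 0.0072] 0.93
wrist bar_mid [0.4631 0.2453 0.0176] 0.76
wrist latch_grip [0.5375 0.1154 0.0294] 0.58
wrist bench_buckle [0.741  0.2617 0.0039] 0.69
side bar [0.4717 0.2429 0.0008] 0.68
side bar_mid [0.4724 0.2464 0.0137] 0.77
side box_buckle [ 0.7379  0.261  -0.0004] 0.56
side latch_grip [0.5393 0.1158 0.0303] 0.46
side lid_grip [ 0.5054 -0.2797  0.2037] 0.71
side hammer [ 0.8053  0.0627 -0.0011] 0.83
side crampon [ 0.552  -0.4706  0.0019] 0.89
side bench_buckle [ 0.7404  0.2605 -0.0017] 0.44
top bar [0.4649 0.2471 0.0081] 0.55
top bar_mid [0.4672 0.247  0.0123] 0.55
top box_buckle [ 0.5743 -0.0944  0.0105] 0.62
top latch_grip [0.538  0.1121 0.0257] 0.71
top lid_grip [ 0.5084 -0.2807  0.2053] 0.63
top hammer [ 0.808   0.0593 -0.0039] 0.76
top crampon [ 0.5482 -0.4674 -0.0012] 0.67
top bench_buckle [ 0.7424  0.2618 -0.0009] 0.85
```

View pics/end.png

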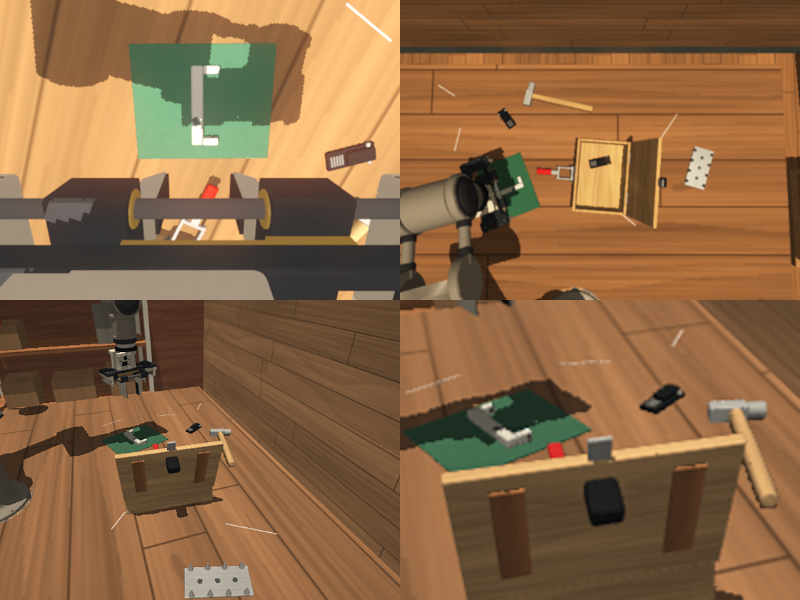

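The pictures show the bar flat on the mat, at (200,105) in the wrist view. The latch is level, the lid is open, the buckle is in the box at (600,160) in the top view, and everything else is where it was.

```bash
python3 -c "
from cell import robot;print(robot.hand_in())"
```

```text
the job is handed in; nothing more can be done
None
```

The job is done and handed in at about 24 s of the 64 s: latch out level, lid open past upright on its own, bar flat on the green mat, buckle still in the box, and nothing else moved as far as the final pictures show.

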